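# Set the mitre box to 45 degrees and hold the shelf trim to its fence

### The job

We are edging the pantry shelf: on the mitre box, lift the sprung plunger at the front, swing the saw guide to its last notch on the left (45 degrees) and let the plunger drop fully home. Then lay the long piece of trim flat on the bed with its end against the length stop, and press it squarely against the fence with a steady push of about 10 N. Finish while you are still pressing it there, so that I can put in the cam pins; leave the offcut, the cam pins and the roll of tape where they are.

Things in the scene. Friction and masses are not known exactly. Their poses are not given: they have to be found in the camera images.
- mitre_box: grey hand mitre box, fixed to the worktop. Origin: on the worktop under the pivot of the saw guide, in the plane of the fence's front face; x away from the user, square to the fence; y along the fence to the left; z up. Its flat aluminium bed is 40 mm up, from the fence (x=0) forward to x=-0.085, y -0.17 to 0.17. In front lies the notched arc, 185 mm from the pivot, top 20 mm up
- guide_arm (a joint): swing of the saw guide, rad: 0 = square, handle end to the user (box -x); + = swung to the left. Knob in the box frame: (-0.185 cos q, 0.185 sin q). Notches at 0, +-0.393, +-0.785; end stops +-0.88. Starts locked at 0; turns with about 0.6 N at the knob. Two posts on it rise to 90 mm above the worktop, 128 mm before and 46 mm behind the pivot; the bar itself runs under the bed
- plunger (a joint): lift of the sprung plunger, m: 0 = home in a notch, 0.014 = fully lifted. Above 0.009 the pin is clear of the arc and the arm swings freely; let down between notches it rests on the arc at 0.008. The spring presses it down with 4 N (home) to 7 N (lifted). The round pin tip finds a notch from about 3 mm off; seated it has 1 mm play
- plunger_knob (a point): centre of the round black plunger knob on the arm, 185 mm from the pivot, 71 mm above the worktop when home: 26 mm in diameter from 9 mm below this point to 9 mm above, top 13 mm above, narrower neck beneath. Under it is a boss 23 mm in diameter, top 48 mm above the worktop
- notch_left (a point): the last notch on the left of the arc (45 degrees), at the arc's top surface, 20 mm above the worktop, 185 mm from the pivot
- fence: upright aluminium fence along the back of the bed: two cheeks 32 mm high above the bed, 10 mm thick (16 at the foot), with a 48 mm gap for the saw. Origin: over the pivot, at bed height (40 mm up), in the front face; axes as the box's
- stop_face (a point): point on the flat face of the steel length stop at the left end of the fence: the face looks to the right (box -y), 150 mm left of the pivot. The point is 15 mm before the fence and 13 mm above the bed, where the centre of the trim's end belongs. The stop reaches 49 mm forward of the fence and 40 mm above the bed
- trim_center (a point): centre (half-way up) of the long piece of trim: plain pale timber strip 240 mm long (its y), 30 mm wide (x), 26 mm high (z), 0.08 to 0.15 kg, loose on the worktop to the right of the box. In place, this point is 15 mm before the fence, 30 mm left of the pivot and 53 mm above the worktop
- trim: the same strip; origin at the centre of its underside, y along its length, x across, z up; both ends are alike
- offcut: bystander: short piece of the same strip, 85 mm long, 30 x 26 mm; origin under its centre
- cam_pin_1: bystander: grey plastic cam pin, 28 mm in diameter, 46 mm long, lying on its side; origin on the worktop beneath it
- cam_pin_2: bystander: a second cam pin like it
- tape: bystander: roll of tape, 96 mm in diameter, 25 mm high; origin under its centre

How it is judged:
On the way, in this order (a step that is already met when the one before it is completed fails the run):
1. the plunger is lifted clear of its notch (value of joint plunger above 0.008 m), for 0.1 s.
2. the saw guide is at 45 degrees left with the plunger dropped home (value of joint guide_arm between 0.76 and 0.81 rad and value of joint plunger below 0.002 m), for 0.2 s.
At the end, for the whole second after the job is handed in: Saw guide at 45 deg left (within 0.025 rad), plunger home; trim flat on bed, flush to the fence (3 mm; 0.03 rad), end within 8 mm of the stop; the robot presses: 4 to 20 N between trim and fence throughout the last second (all of step 2 and x of trim_center in the frame of mitre_box above -0.0185 m and y of trim_center in the frame of mitre_box between 0.022 and 0.034 m and z of trim_center in the frame of mitre_box between 0.049 and 0.057 m and angle between the y axis of trim and the y axis of mitre_box, either way round below 0.03 rad and angle between trim's own z axis and vertical below 0.1 rad and contact force between trim and fence between 4 and 20 N and contact force between the fingers and trim above 2 N and linear speed of trim below 0.01 m/s); the arm keeps its last pose, push and grip.
It fails at once if a bystander (offcut, cam pins, tape) is shifted by more than 30 mm (distance of any of offcut, cam_pin_1, cam_pin_2, tape from where it was at the start of the episode above 0.03 m).
It also fails if it takes over 67 s, if anything falls off the work surface, if the arm or the gripper's body presses on something with over 40 N, if the wrist force passes 120 N, or if a joint passes its speed limit or range.

### The arm

A 6-joint arm with a two-finger parallel gripper is mounted at the origin on a cart in front of the work surface, level with it; the furniture and walls round the work are solid. World frame = base frame: x ahead of the robot, y to its left, z up, the work surface at z = 0. Lengths are in m, angles in rad, forces in N, time in s.
With the tool pointing down it reaches from about 0.225 to 0.875 m from the base axis. Payload 3.4 kg.
Tool frame: the origin (TCP) lies at the very end of the fingers, on their centre line; the grasp point (between the pads) lies 19 mm behind it; z points along the fingers, y is the line along which they close (so a half turn about z gives the same grasp; the last joint's range is limited). The gripper opens to 85 mm and grips with 20 to 120 N. Pads are 22 mm wide; open, the fingers measure 114 mm over their backs; the gripper's body (76 mm by 85 mm) begins 54 mm behind the grasp point. The pads swing forward as they close: fully open they stand 13 mm farther back than shut.
Start: joints at [-1.387, 0.276, 1.505, -0, 1.361, -0.121], TCP at [0.173, -0.549, 0.205] pointing down, gripper open.
Joint ranges: [-2.89, 2.89], [-0.75, 2.08], [0.22, 2.7], [-1.18, 4.32], [0.11, 2.71], [-2.7, 2.7]. Speed limits (rad/s): [2.57, 2.57, 3.14, 3.14, 3.14, 3.14].

### API

Orientations are given as a unit quaternion [w, x, y, z].
In Python, from rig import readout, vision, manip gives the robot as it stands.
- The arm moves only by the shell command python3 -m handwheel 'ROWS' [FORCE]. ROWS is JSON, a list of rows, each a list of 3 entries, a list of its own where there are three numbers: the shift along the tool's x, y, z in mm, then the turn, a rotation vector about the tool's x, y, z in units of 6 degrees (1.0 is 6 degrees), then the closure, from -1 (fully open) to 1 (shut), so that 0 is half open. A call has 1 to 20 rows; each row shifts and turns the commanded pose from where the row before left it, along the tool's axes as they then stand; what a row does not reach is not made up. A row lasts 1/8 s, in which the tool goes at most 62.5 mm and 10.7 degrees, less where a joint would pass 70% of its speed; a pose out of reach is approached as far as the arm can. A call is refused whole if a number of a shift passes 62.5 or a number of a turn 1, either way. A call with a gripper value outside its range is refused whole. The fingers move at their own pace and stop on an object; FORCE is the grip in N (left out, the last holds). Time passes only in rows, so rows that do not move let the fingers close. It gives the time, the measured TCP pose, the force, the opening and the grip force at its end, in the units of the state.
- readout.get_state(): the state, without advancing time (a new reading comes with each control period).
- vision.get_image(name): name is "scene" or "top" or "wrist"; returns the picture (400x640x3 uint8, blue, green, red); there is no depth.
- vision.camera_params(name): a dict with "intrinsics" (3x3 intrinsics, pixels), "dist" ([k1, k2, p1, p2, k3] as OpenCV has them; the pictures are not rectified), "rvec" (rotation vector, rad) and "tvec" (3), from world to camera coordinates, as OpenCV has them; the wrist camera has in their place "hand_eye" (4x4, takes a point from camera to tool coordinates, whose origin is the TCP and whose axes are the flange's). Camera axes: x right, y down, z forward; pixel columns grow to the right and rows downward; lengths in m; the calibration is good to about 2 mm. A picture is of the moment at which its call begins: read the wrist's pose just before it. camera_params takes no time and is no camera call.
- manip.sign_off(): hands the job in; it is judged then, once.
The state is a dict: "clock": time; "qpos": joint angles; "qd": joint speeds; "effort": joint torques, N m; "position": TCP position; "ee_rot": TCP orientation; "contact_force": force on the tool from outside, world axes, zero at the start; "moment": the same for the moment, N m; "width": finger opening in m; "gripper_force": force on a finger pad.
Only numpy, scipy, OpenCV 4.12 (cv2) and the standard library are available. Lean on these libraries where they do the work, as an engineer would, in place of code of your own. Each camera call takes 0.05 s, during which the arm holds its last target. There are 200 camera calls.

## Working session

There is one attempt and no reset: what is moved stays moved. The work goes in short steps, Python scripts to look and compute and a shell command to move; the robot and the scene stay as the last step left them, time stands still between calls to the robot, and variables do not carry over. Pictures are saved under pics/ and viewed, at most 10 in all, crops included, and the job is handed in when it is done.

```bash
ls; mkdir -p pics
python3 - <<'E'
from rig import readout, vision
import cv2, numpy as np
s=readout.get_state(); print(s)
for n in("top","scene"):
    cv2.imwrite(f"pics/{n}0.png",vision.get_image(n))
for n in("top","scene","wrist"): print(n,vision.camera_params(n))
E
```

```text
pics
{'clock': 0.0, 'qpos': array([-1.38700514e+00,  2.76602450e-01,  1.50612162e+00,  3.96997485e-05,
        1.36069612e+00, -1.20994097e-01]), 'qd': array([ 0.00067259, -0.00097743,  0.00124623, -0.00041294, -0.00059563,
        0.00253747]), 'effort': array([-1.14263676e-03, -4.16783059e+01, -2.45804644e+01, -3.75878262e-04,
        1.10203150e-02,  5.67238523e-07]), 'position': array([ 0.17245905, -0.54793314,  0.20374009]), 'ee_rot': array([-9.13929957e-04,  9.88410914e-01,  1.51799305e-01, -9.28634843e-06]), 'contact_force': array([ 0.03245345,  0.09661181, -0.80973766]), 'moment': array([-0.00311672,  0.01067872,  0.0300098 ]), 'gripper_force': 0.0, 'width': 0.08512701340176324}
top {'intrinsics': array([[423.31170001,   0.        , 318.89487307],
       [  0.        , 423.31170001, 208.12866416],
       [  0.        ,   0.        ,   1.        ]]), 'dist': array([0.00107962, 0.        , 0.        , 0.        , 0.        ]), 'rvec': array([ 2.1021417 , -2.14750991,  0.1854919 ]), 'tvec': array([-7.23541367e-04,  4.95526137e-01,  1.21055255e+00])}
scene {'intrinsics': array([[
[... 249 characters left out ...]
204621, -2.35228453,  1.49920193]), 'tvec': array([0.4089427 , 0.17142206, 0.92349318])}
wrist {'intrinsics': array([[314.34864811,   0.        , 321.93618927],
       [  0.        , 314.34864811, 200.39566585],
       [  0.        ,   0.        ,   1.        ]]), 'dist': array([-0.02248926,  0.        ,  0.        ,  0.        ,  0.        ]), 'hand_eye': array([[-4.47732608e-04, -9.55839613e-01, -2.93888471e-01,
         7.42595220e-02],
       [ 9.99999388e-01, -1.30563172e-04, -1.09883481e-03,
         5.61738000e-04],
       [ 1.01193883e-03, -2.93888783e-01,  9.55839087e-01,
        -1.69342592e-01],
       [ 0.00000000e+00,  0.00000000e+00,  0.00000000e+00,
         1.00000000e+00]])}
```

View pics/top0.png

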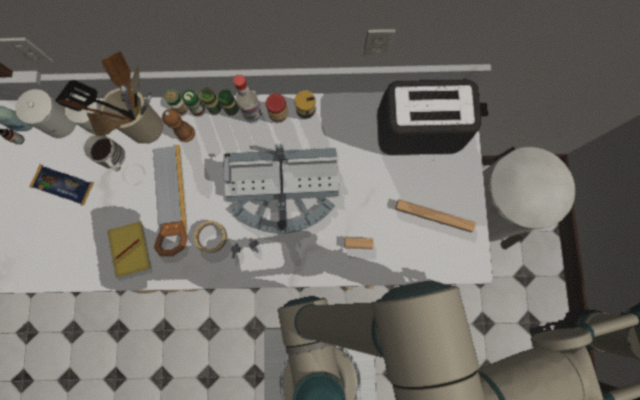

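View pics/scene0.png

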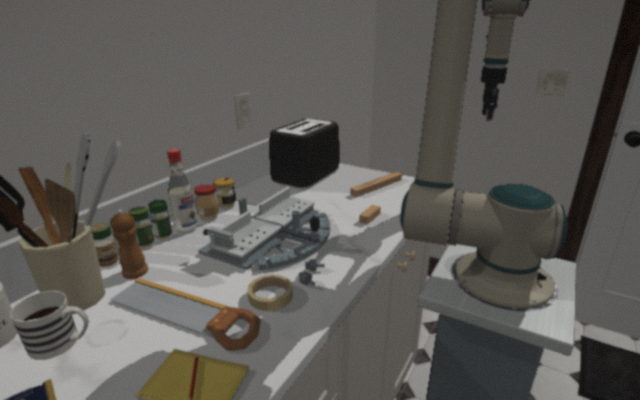

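The top view shows the mitre box at about (282,185), its knob near (282,225) and the trim from (397,205) to (473,226). The offcut is at (358,242), the pins at about (238–254,246) and the tape at (210,236). I'll zoom in next.

```bash
cat > h.py <<'E'
from rig import readout, vision
import cv2, numpy as np
from scipy.spatial.transform import Rotation as R
def cam(n,s=None):
    p=vision.camera_params(n)
    if n!="wrist":
        Rm=cv2.Rodrigues(p["rvec"])[0]; t=p["tvec"]
    else:
        q=s["ee_rot"]; T=np.eye(4); T[:3,:3]=R.from_quat(np.r_[q[1:],q[0]]).as_matrix(); T[:3,3]=s["position"]
        M=np.linalg.inv(T@p["hand_eye"]); Rm=M[:3,:3]; t=M[:3,3]
    return p["intrinsics"],p["dist"],Rm,t
def ray(c,uv,z):
    K,d,Rm,t=c; u=cv2.undistortPoints(np.array([[uv]],float),K,d)[0,0]
    o=-Rm.T@t; v=Rm.T@np.r_[u,1]; return o+v*(z-o[2])/v[2]
def proj(c,P):
    K,d,Rm,t=c; return cv2.projectPoints(np.array(P,float).reshape(-1,1,3),cv2.Rodrigues(Rm)[0],t,K,d)[0][:,0]
E
python3 - <<'E'
from h import *
c=cam("top")
im=cv2.imread("pics/top0.png")
cv2.imwrite("pics/top_crop.png",cv2.resize(im[140:260,210:350],None,fx=5.7,fy=5,interpolation=cv2.INTER_CUBIC)[:600,:800] if 0 else cv2.resize(im[140:260,205:355],None,fx=5,fy=5,interpolation=cv2.INTER_CUBIC))
hsv=cv2.cvtColor(im,cv2.COLOR_BGR2HSV)
m=((hsv[...,0]<20)&(hsv[...,1]>90)).astype(np.uint8)
n,l,st,ce=cv2.connectedComponentsWithStats(m)
for i in range(1,n):
    if st[i,4]>60 and st[i,0]>320:
        r=cv2.minAreaRect(np.argwhere(l==i)[:,::-1].astype(np.float32)); b=cv2.boxPoints(r)
        print(r,[ray(c,p,.026)[:2].round(4) for p in b])
E
```

```text
((435.19268798828125, 215.35781860351562), (79.6911392211914, 9.00356674194336), 16.699243545532227) [array([ 0.4934, -0.2421]), array([ 0.5196, -0.2513]), array([ 0.445 , -0.4748]), array([ 0.4193, -0.4649])]
((358.5, 242.5), (9.0, 27.0), 90.0) [array([ 0.4069, -0.0869]), array([ 0.4052, -0.167 ]), array([ 0.3785, -0.1658]), array([ 0.3802, -0.086 ])]
```

View pics/top_crop.png

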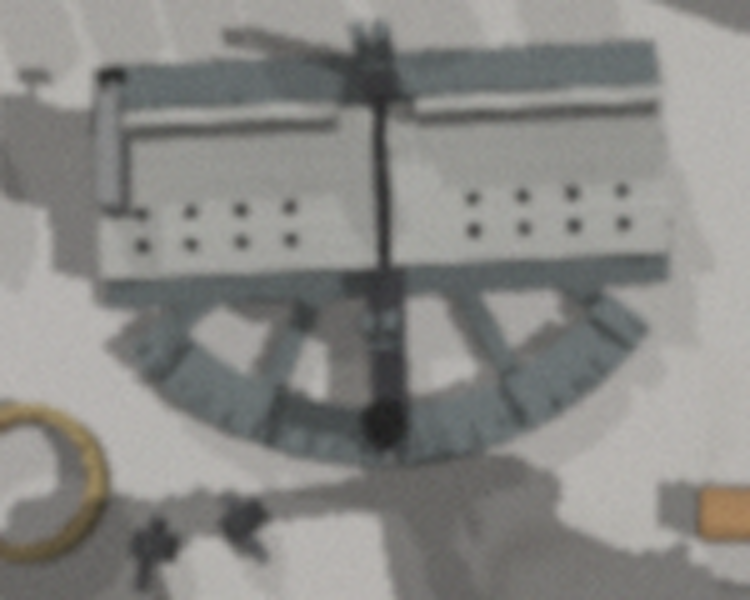

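The crop (5x, offset 205,140) shows the bed's front corners at about (101,280) and (668,257), the knob at (383,425) and the stop's inner-face corner near (127,210).

Run:
```python
from h import *
c=cam("top"); f=lambda u,v,z: ray(c,(205+(u+.5)/5-.5,140+(v+.5)/5-.5),z)[:2]
print("cam",(-c[2].T@c[3]).round(3))
L=f(101,280,.04);Rr=f(668,257,.04);k=f(383,424,.082)
d=L-Rr; th=np.arctan2(-d[0],d[1]); print(L,Rr,np.linalg.norm(d),"yaw",th,"knob",k)
ex=np.array([np.cos(th),np.sin(th)]);ey=np.array([-ex[1],ex[0]])
o1=k+.185*ex; o2=(L+Rr)/2+.085*ex; print("origin",o1,o2)
s=f(127,212,.08); print("stop corner box",(s-o2)@ex,(s-o2)@ey)
for a,b in((127,212),): pass
im=cv2.imread("pics/top0.png").copy(); big=cv2.resize(im[140:260,205:355],None,fx=5,fy=5,interpolation=cv2.INTER_CUBIC)
o=(o1+o2)/2;print(o)
```

```text
cam [ 0.271 -0.016  1.28 ]
[0.54059382 0.26986356] [ 0.54711981 -0.07021151] 0.3401376747993847 yaw 0.019187519313725036 knob [0.44373766 0.09721923]
origin [0.6287036 0.1007687] [0.62884117 0.10145686]
stop corner box -0.05392603125722488 0.14583455830110428
[0.62877239 0.10111278]
```

```bash
python3 -m handwheel '[[[28,-33,3],[0,0,0],-1],[[28,-33,3],[0,0,0],-1],[[28,-33,3],[0,0,0],-1],[[28,-33,3],[0,0,0],-1],[[28,-33,3],[0,0,0],-1],[[28,-33,3],[0,0,0],-1],[[28,-33,3],[0,0,0],-1],[[28,-33,3],[0,0,0],-1],[[28,-33,3],[0,0,0],-1],[[28,-33,3],[0,0,0],-1],[[28,-33,3],[0,0,0],-1],[[28,-33,3],[0,0,0],-1],[[28,-33,3],[0,0,0],-1],[[28,-33,3],[0,0,0],-1],[[28,-33,3],[0,0,0],-1],[[28,-33,3],[0,0,0],-1],[[0,0,0],[0,0,0],-1],[[0,0,0],[0,0,0],-1]]'
python3 - <<'E'
from h import *
s=readout.get_state(); im=vision.get_image("wrist"); print(s["qpos"].round(3),s["position"].round(4),s["ee_rot"].round(4),s["clock"])
c=cam("wrist",s); k=proj(c,[[.4438,.0976,.084],[.4438,.0976,.071]]); print(k)
cv2.imwrite("pics/w1.png",im)
E
```

```text
clock: 2.35
position: [0.4408, 0.0893, 0.1562]
ee_rot: [0.0, 0.988, 0.152, -0.001]
contact_force: [0.1, -0.7, -0.2]
width: 0.0851
gripper_force: 0.0
[ 4.600e-02  1.230e-01  1.833e+00 -1.000e-03  1.187e+00  1.311e+00] [0.4408 0.0893 0.1562] [ 3.000e-04  9.884e-01  1.522e-01 -8.000e-04] 2.35
[[312.7687585  193.79575441]
 [313.21235283 189.52483278]]
```

View pics/w1.png

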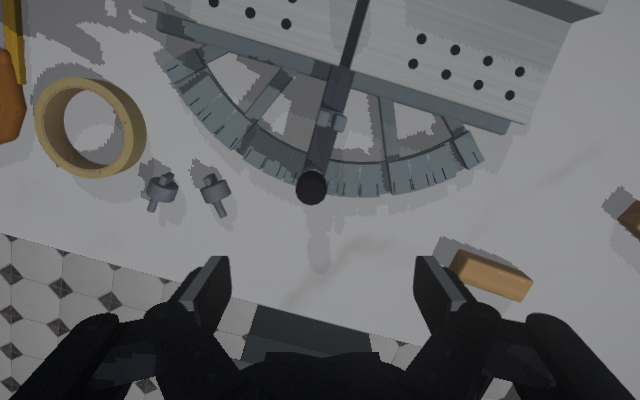

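The wrist view shows the knob at about (311,187), within 4 px of the prediction. The pins, tape and offcut are clear of the fingers' path. Next I'll refine the knob position.

Run:
```python
from h import *
s=readout.get_state(); c=cam("wrist",s); im=cv2.imread("pics/w1.png")
g=cv2.GaussianBlur(im.max(2),(3,3),0)[165:210,290:335]
m=(g<38).astype(np.uint8); n,l,st,ce=cv2.connectedComponentsWithStats(m); i=1+st[1:,4].argmax(); print(st[i],ce[i])
uv=ce[i]+[290,165]
P=ray(c,uv,.074); print(uv,P)
q=s["ee_rot"]; M=R.from_quat(np.r_[q[1:],q[0]]).as_matrix(); print("tool mm",(M.T@(P-s["position"])*1000).round(1), "top est",(M.T@(np.r_[.4438,.0976,.074]-s["position"])*1000).round(1))
print("corner",ray(c,(527,123),.04))
```

```text
[  7   6  29  32 733] [20.97953615 21.82264666]
[310.97953615 186.82264666] [0.44628449 0.09979883 0.074     ]
tool mm [ 8.6 -8.8 82.3] top est [ 5.6 -7.4 82.3]
corner [ 0.55159691 -0.06846534  0.04      ]
```

```bash
python3 -m handwheel '[[[8,-8.5,15],[0,0,0],-0.3],[[0,0,22],[0,0,0],-0.3],[[0,0,22],[0,0,0],-0.3],[[0,0,22],[0,0,0],-0.3],[[0,0,22],[0,0,0],-0.3],[[0,0,0],[0,0,0],-0.3],[[0,0,0],[0,0,0],-0.3]]'
python3 - <<'E'
from h import *
s=readout.get_state(); print(s["position"],s["contact_force"]); cv2.imwrite("pics/w2.png",vision.get_image("wrist")[100:400])
E
```

```text
clock: 3.28
position: [0.4469, 0.0999, 0.0538]
ee_rot: [0.0, 0.988, 0.151, 0.0]
contact_force: [-0.2, -0.7, 0.2]
width: 0.0556
gripper_force: 0.0
[0.44694627 0.09993835 0.05379506] [-0.22537198 -0.66221772  0.19791915]
```

View pics/w2.png

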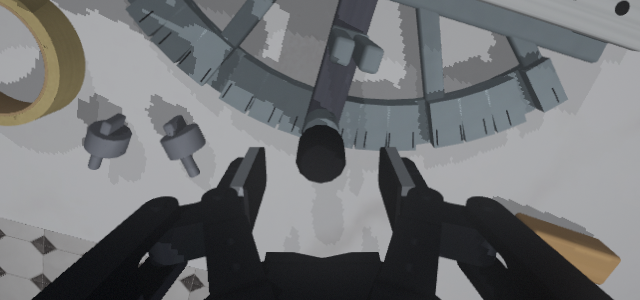

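The knob sits midway between the fingers, at about (321,253) in full-image pixels. I'll check the fore-aft alignment while closing.

```bash
python3 - <<'E'
from h import *
s=readout.get_state(); c=cam("wrist",s); p=s["position"]
for z in(.084,.074,.062): print(proj(c,[[p[0],p[1],z]]))
q=s["ee_rot"]; M=R.from_quat(np.r_[q[1:],q[0]]).as_matrix(); P=ray(c,(321,253),.074); print(M.T@(P-p)*1000,P)
E
python3 -m handwheel '[[[0,0,0],[0,0,0],0.8],[[0,0,0],[0,0,0],0.8],[[0,0,0],[0,0,0],0.8],[[0,0,0],[0,0,0],0.8],[[0,0,0],[0,0,0],0.8]]' 50
```

```text
[[321.17335841 261.02223086]]
[[321.22978655 251.93520233]]
[[321.2894699  242.32652576]]
[ -0.58863085  -0.11400906 -19.85375454] [0.4466444  0.09994304 0.074     ]
clock: 3.95
position: [0.447, 0.1001, 0.0543]
ee_rot: [0.0, 0.988, 0.152, 0.001]
contact_force: [-1.5, -0.2, 5.6]
width: 0.0195
gripper_force: 44.0
```

Run:
```python
from h import *
s=readout.get_state(); print(s["position"],s["contact_force"],s["width"]); cv2.imwrite("pics/w3.png",cv2.resize(vision.get_image("wrist")[180:400,180:460],None,fx=2.7,fy=2.7))
```

```text
[0.44696489 0.10012025 0.05425268] [-1.5484909  -0.2015437   5.57515225] 0.019512192209915014
```

View pics/w3.png

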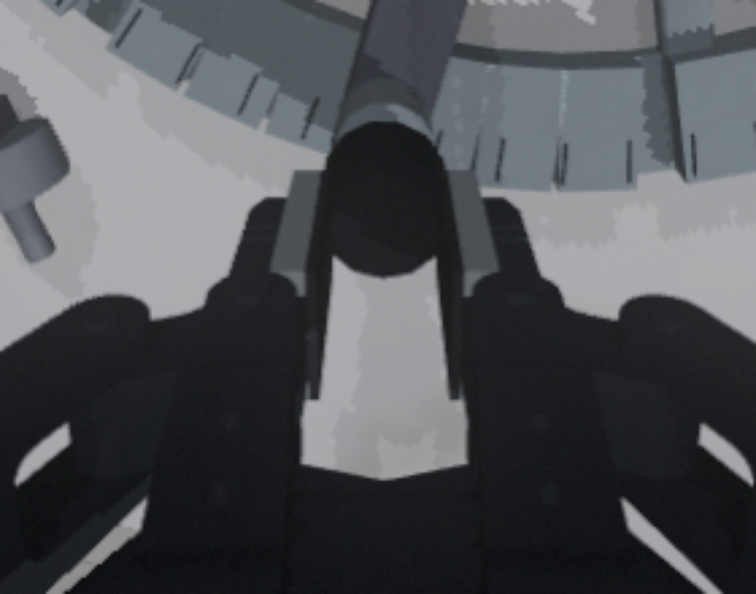

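The pads hold the knob on both sides. I'll lift in small steps and watch the force.

```bash
python3 -m handwheel '[[[0,0,-2],[0,0,0],0.8],[[0,0,-2],[0,0,0],0.8],[[0,0,-2],[0,0,0],0.8],[[0,0,0],[0,0,0],0.8]]' 60;python3 -m handwheel '[[[0,0,-2],[0,0,0],0.8],[[0,0,-2],[0,0,0],0.8],[[0,0,-2],[0,0,0],0.8],[[0,0,0],[0,0,0],0.8]]'
```

```text
clock: 4.5
position: [0.4468, 0.1001, 0.0595]
ee_rot: [0.0, 0.988, 0.152, 0.0]
contact_force: [2.3, -0.1, -5.4]
width: 0.0181
gripper_force: 49.7
clock: 5.0
position: [0.4467, 0.1001, 0.0657]
ee_rot: [0.0, 0.988, 0.152, 0.0]
contact_force: [2.2, -0.0, -6.7]
width: 0.0176
gripper_force: 49.5
```

```bash
python3 -m handwheel '[[[0,0,-1],[0,0,0],0.8],[[4.6,-13.8,0],[0,0,0.75],0.8],[[4.6,-13.8,0],[0,0,0.75],0.8],[[4.6,-13.8,0],[0,0,0.75],0.8],[[4.6,-13.8,0],[0,0,0.75],0.8],[[4.6,-13.8,0],[0,0,0.75],0.8],[[0,0,0],[0,0,0],0.8]]';python3 -m handwheel '[[[4.6,-13.8,0],[0,0,0.75],0.8],[[4.6,-13.8,0],[0,0,0.75],0.8],[[4.6,-13.8,0],[0,0,0.75],0.8],[[4.6,-13.8,0],[0,0,0.75],0.8],[[4.6,-13.8,0],[0,0,0.75],0.8],[[0,0,0],[0,0,0],0.8],[[0,0,0],[0,0,0],0.8]]'
python3 - <<'E'
from h import *
s=readout.get_state(); p=s["position"][:2]; print(s["qpos"].round(3)); th=.019
e=np.array([np.cos(th),np.sin(th)]); o=np.array([.4467,.1001])+.185*e; v=p-o; print("origin",o,"r",np.hypot(*v),"q",np.arctan2(v@np.array([-e[1],e[0]]),-(v@e)))
E
```

```text
clock: 5.88
position: [0.4587, 0.1717, 0.0671]
ee_rot: [0.0, 0.999, -0.043, -0.0]
contact_force: [0.5, 0.7, -0.9]
width: 0.0085
gripper_force: 0.0
clock: 6.75
position: [0.4968, 0.2314, 0.0665]
ee_rot: [0.001, 0.971, -0.237, -0.001]
contact_force: [-0.8, 0.0, 0.2]
width: 0.0086
gripper_force: 0.0
[ 3.090e-01  3.500e-01  1.767e+00 -1.000e-03  1.026e+00  2.359e+00]
origin [0.63166661 0.10361479] r 0.18573956225830102 q 0.777414058133357
```

The grip was lost: the fingers are shut with 0 N on the pads. I need to see where the guide ended up, so I'll open the fingers, rise and look.

```bash
python3 -m handwheel '[[[0,0,-30],[0,0,0],-0.3],[[0,0,-30],[0,0,0],-0.3],[[-10,0,-10],[0,0,0],-0.3],[[0,0,0],[0,0,0],-0.3]]'
python3 - <<'E'
from h import *
s=readout.get_state(); cv2.imwrite("pics/w4.png",vision.get_image("wrist")); print(s["position"],s["ee_rot"])
np.save("s4.npy",np.r_[s["position"],s["ee_rot"]])
E
```

```text
clock: 7.25
position: [0.4877, 0.2368, 0.1368]
ee_rot: [0.0, 0.971, -0.238, -0.0]
contact_force: [0.0, 0.3, 0.3]
width: 0.0551
gripper_force: 0.0
[0.48767974 0.236824   0.13675426] [ 5.86793596e-05  9.71377228e-01 -2.37542103e-01 -1.64403731e-04]
```

View pics/w4.png

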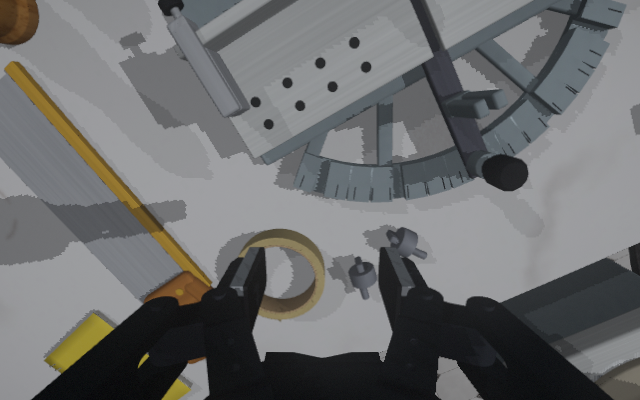

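The guide still stands near square with the knob at (505,172). The bed's front left corner is near (258,160).

Run:
```python
from h import *
a=np.load("s4.npy"); s=dict(position=a[:3],ee_rot=a[3:]); c=cam("wrist",s)
im=cv2.imread("pics/w4.png"); g=im.max(2)[145:200,470:545]; m=(cv2.GaussianBlur(g,(3,3),0)<38).astype(np.uint8)
n,l,st,ce=cv2.connectedComponentsWithStats(m); i=1+st[1:,4].argmax(); uv=ce[i]+[470,145]; print(st[i],uv,ray(c,uv,.074),ray(c,uv,.071))
o=np.array([.6317,.1036]);e=np.array([np.cos(.019),np.sin(.019)]);n=np.array([-e[1],e[0]])
for nm,x,y,z in(("bedFL",-.085,.17,.04),("knob0",-.185,0,.071),("bedfl hole?",0,0,.04),("stopcorner",-.049,.15,.08)):
    print(nm,proj(c,[np.r_[o+x*e+y*n,z]]))
```

```text
[ 13  10  39  35 649] [497.10631741 169.02465331] [0.45123433 0.10595223 0.074     ] [0.44990941 0.10471909 0.071     ]
bedFL [[254.06779203 154.86417157]]
knob0 [[504.1486099  169.91525313]]
bedfl hole? [[393.28681693 -62.55364232]]
stopcorner [[238.86000068 104.47644904]]
```

Run:
```python
from h import *
s=dict(position=np.zeros(3),ee_rot=np.array([1.,0,0,0])); c=cam("wrist",s)
for y in(-.0098,-.0278):
  for x in(-.011,0,.011):
    print(y,x,[(z,proj(c,[[x,y,z/1000]])[0].round(0)) for z in(0,-6,-12,-20,-30,-38)])
```

```text
-0.0098 -0.011 [(0, array([304., 254.])), (-6, array([304., 259.])), (-12, array([303., 264.])), (-20, array([302., 272.])), (-30, array([301., 282.])), (-38, array([300., 291.]))]
-0.0098 0 [(0, array([304., 237.])), (-6, array([303., 242.])), (-12, array([303., 246.])), (-20, array([302., 253.])), (-30, array([300., 262.])), (-38, array([299., 270.]))]
-0.0098 0.011 [(0, array([303., 220.])), (-6, array([303., 224.])), (-12, array([302., 228.])), (-20, array([301., 234.])), (-30, array([300., 242.])), (-38, array([299., 249.]))]
-0.0278 -0.011 [(0, array([274., 254.])), (-6, array([272., 259.])), (-12, array([271., 264.])), (-20, array([269., 272.])), (-30, array([265., 282.])), (-38, array([262., 291.]))]
-0.0278 0 [(0, array([273., 237.])), (-6, array([272., 242.])), (-12, array([270., 246.])), (-20, array([267., 253.])), (-30, array([264., 262.])), (-38, array([261., 270.]))]
-0.0278 0.011 [(0, array([272., 220.])), (-6, array([271., 224.])), (-12, array([269., 228.])), (-20, array([266., 234.])), (-30, array([263., 242.])), (-38, array([260., 249.]))]
```

The pad geometry in the images (tips at rows 243–248) puts the half-closed pad tips about 25–30 mm above the nominal TCP. So I was squeezing the knob's dome. I'll go back and grip about 17 mm lower, with the open fingers straddling the boss.

```bash
python3 -m handwheel '[[[5.4,28,0],[0,0,0],-0.3],[[5.4,28,0],[0,0,0],-0.3],[[5.4,28,0],[0,0,0],-0.3],[[5.4,28,0],[0,0,0],-0.3],[[5.4,28,0],[0,0,0],-0.3],[[0,0,0],[0,0,-0.9],-0.3],[[0,0,0],[0,0,-0.9],-0.3],[[0,0,0],[0,0,-0.9],-0.3],[[0,0,0],[0,0,-0.9],-0.3],[[0,0,0],[0,0,-0.9],-0.3],[[0,0,0],[0,0,-0.9],-0.3],[[0,0,0],[0,0,-0.9],-0.3],[[0,0,0],[0,0,-0.9],-0.3],[[0,0,0],[0,0,-0.3],-0.3],[[0,0,0],[0,0,0],-0.3]]'
```

```text
clock: 9.18
position: [0.4476, 0.1002, 0.1358]
ee_rot: [0.0, 0.988, 0.151, -0.001]
contact_force: [-0.5, 0.3, -0.5]
width: 0.0557
gripper_force: 0.0
```

```bash
python3 -m handwheel '[[[0,0,22],[0,0,0],-0.3],[[0,0,22],[0,0,0],-0.3],[[0,0,22],[0,0,0],-0.3],[[0,0,16],[0,0,0],-0.3],[[0,0,8],[0,0,0],-0.3],[[0,0,8],[0,0,0],-0.3],[[0,0,0],[0,0,0],-0.3]]'; python3 -m handwheel '[[[0,0,0],[0,0,0],0.8],[[0,0,0],[0,0,0],0.8],[[0,0,0],[0,0,0],0.8],[[0,0,0],[0,0,0],0.8]]' 50
```

```text
clock: 10.05
position: [0.448, 0.1002, 0.0383]
ee_rot: [0.0, 0.988, 0.152, -0.0]
contact_force: [-0.1, -0.5, -0.0]
width: 0.0553
gripper_force: 0.0
clock: 10.55
position: [0.4486, 0.1003, 0.0392]
ee_rot: [0.0, 0.988, 0.152, 0.001]
contact_force: [-1.1, 0.1, 6.0]
width: 0.0234
gripper_force: 49.1
```

```bash
python3 -m handwheel '[[[0,0,0],[0,0,0],-0.3],[[0,0,0],[0,0,0],-0.3],[[6,1.5,0],[0,0,0],-0.3],[[0,0,0],[0,0,0],-0.3],[[0,0,0],[0,0,0],0.8],[[0,0,0],[0,0,0],0.8],[[0,0,0],[0,0,0],0.8],[[0,0,0],[0,0,0],0.8]]' 50
python3 - <<'E'
from h import *
s=readout.get_state(); print(s["position"],s["contact_force"],s["width"]); cv2.imwrite("pics/w5.png",cv2.resize(vision.get_image("wrist")[180:400,180:460],None,fx=2.7,fy=2.7,interpolation=cv2.INTER_CUBIC))
E
```

```text
clock: 11.55
position: [0.4539, 0.1014, 0.0388]
ee_rot: [-0.001, 0.988, 0.151, -0.0]
contact_force: [-2.0, 5.2, 5.3]
width: 0.0236
gripper_force: 49.1
[0.45390885 0.10137168 0.03879016] [-1.972908    5.22297592  5.2563404 ] 0.023565513424500494
```

Moving 6 mm along x left the width at 23.6 mm, so the pads are on the knob's full diameter; the missing ~2 mm is pad give. Now I'll lift.

```bash
python3 -m handwheel '[[[0,-1.3,-2],[0,0,0],0.8],[[0,0,-2],[0,0,0],0.8],[[0,0,-2],[0,0,0],0.8],[[0,0,-2],[0,0,0],0.8],[[0,0,0],[0,0,0],0.8]]' 70;python3 -m handwheel '[[[0,0,-2],[0,0,0],0.8],[[0,0,-2],[0,0,0],0.8],[[0,0,0],[0,0,0],0.8]]'
python3 - <<'E'
from h import *
s=readout.get_state(); p=s["position"]; q=s["ee_rot"]; M=R.from_quat(np.r_[q[1:],q[0]]).as_matrix()
v=np.r_[p[:2]-[.6317,.1036],0]; d=R.from_euler("z",-4.5,degrees=True).apply(v)-v; print(s["contact_force"],s["width"],M.T@d*1000)
E
```

```text
clock: 12.22
position: [0.4539, 0.1015, 0.0465]
ee_rot: [0.0, 0.988, 0.152, -0.0]
contact_force: [1.0, -1.5, -6.3]
width: 0.023
gripper_force: 68.9
clock: 12.6
position: [0.4538, 0.1017, 0.0506]
ee_rot: [0.0, 0.988, 0.152, -0.0]
contact_force: [1.0, -0.2, -7.3]
width: 0.0229
gripper_force: 68.9
[ 0.95883805 -0.18634664 -7.2913272 ] 0.022894467836812028 [ 4.57431263e+00 -1.31993914e+01 -3.95229488e-03]
```

```bash
python3 -m handwheel '[[[0,0,-1],[0,0,0],0.8],[[4.6,-13.2,0],[0,0,0.75],0.8],[[4.6,-13.2,0],[0,0,0.75],0.8],[[4.6,-13.2,0],[0,0,0.75],0.8],[[0,0,0],[0,0,0],0.8]]';python3 -m handwheel '[[[4.6,-13.2,0],[0,0,0.75],0.8],[[4.6,-13.2,0],[0,0,0.75],0.8],[[4.6,-13.2,0],[0,0,0.75],0.8],[[4.6,-13.2,0],[0,0,0.75],0.8],[[0,0,0],[0,0,0],0.8]]'
```

```text
clock: 13.22
position: [0.458, 0.144, 0.0513]
ee_rot: [-0.0, 0.999, 0.035, -0.001]
contact_force: [-0.5, -0.6, -7.0]
width: 0.0231
gripper_force: 69.1
clock: 13.85
position: [0.4782, 0.1953, 0.051]
ee_rot: [0.0, 0.993, -0.121, -0.001]
contact_force: [-1.3, 0.7, -7.8]
width: 0.0227
gripper_force: 69.2
```

```bash
python3 -m handwheel '[[[4.6,-13.2,0],[0,0,0.75],0.8],[[4.6,-13.2,0],[0,0,0.75],0.8],[[4.6,-13.2,0],[0,0,0.75],0.8],[[0,0,0],[0,0,0],0.8],[[0,0,0],[0,0,0],0.8]]'
python3 - <<'E'
from h import *
s=readout.get_state(); q=s["ee_rot"]; M=R.from_quat(np.r_[q[1:],q[0]]).as_matrix(); p=s["position"]; o=np.array([.6317,.1036])
print(np.arctan2(M[1,0],M[0,0]), s["qpos"].round(3)); f=lambda p:np.arctan2(p[1]-o[1],-(p[0]-o[0]))
print("swing",f(p)-f([.4538,.1017]),np.hypot(*(p[:2]-o)),np.hypot(*(np.array([.4538,.1017])-o)))
E
python3 -m handwheel '[[[0,0,2],[0,0,0],0.8],[[0,0,2],[0,0,0],0.8],[[0,0,2],[0,0,0],0.8],[[0,0,0],[0,0,0],0.8]]';python3 -m handwheel '[[[0,0,2],[0,0,0],0.8],[[0,0,2],[0,0,0],0.8],[[0,0,2],[0,0,0],0.8],[[0,0,0],[0,0,0],0.8]]'
```

```text
clock: 14.48
position: [0.5031, 0.2281, 0.051]
ee_rot: [0.0, 0.971, -0.238, -0.002]
contact_force: [-4.1, 3.9, -8.0]
width: 0.0228
gripper_force: 69.2
-0.4795965002314771 [2.990e-01 3.730e-01 1.776e+00 2.000e-03 9.950e-01 2.348e+00]
swing 0.7802203691826642 0.17898655198754987 0.1779101458602067
clock: 14.98
position: [0.5031, 0.2281, 0.0453]
ee_rot: [0.0, 0.971, -0.238, -0.002]
contact_force: [-4.3, 2.9, -6.1]
width: 0.0226
gripper_force: 69.3
clock: 15.48
position: [0.5032, 0.2281, 0.0395]
ee_rot: [0.0, 0.971, -0.238, -0.002]
contact_force: [-5.2, 3.7, -5.3]
width: 0.0229
gripper_force: 69.5
```

```bash
python3 -m handwheel '[[[0,0,1.5],[0,0,0],0.8],[[0,0,1],[0,0,0],0.8],[[0,0,0],[0,0,0],0.8]]';python3 -m handwheel '[[[0,0,0],[0,0,0],-0.3],[[0,0,0],[0,0,0],-0.3],[[0,0,0],[0,0,0],-0.3],[[0,0,-30],[0,0,0],-0.3],[[0,0,-35],[0,0,0],-0.3],[[-10,0,-20],[0,0,0],-0.3],[[-20,0,0],[0,0,0],-0.3],[[0,0,0],[0,0,0],-0.3]]'
python3 - <<'E'
from h import *
s=readout.get_state(); cv2.imwrite("pics/w6.png",vision.get_image("wrist")); print(s["position"],s["ee_rot"])
np.save("s6.npy",np.r_[s["position"],s["ee_rot"]])
E
```

```text
clock: 15.85
position: [0.504, 0.2289, 0.0389]
ee_rot: [-0.001, 0.971, -0.238, -0.001]
contact_force: [-6.4, 4.2, 5.4]
width: 0.0227
gripper_force: 70.5
clock: 16.85
position: [0.4761, 0.2422, 0.1212]
ee_rot: [0.001, 0.971, -0.237, -0.001]
contact_force: [0.4, 0.1, 0.4]
width: 0.0559
gripper_force: 0.0
[0.47606138 0.24220762 0.12117152] [ 7.01019721e-04  9.71462834e-01 -2.37188366e-01 -1.07232410e-03]
```

View pics/w6.png

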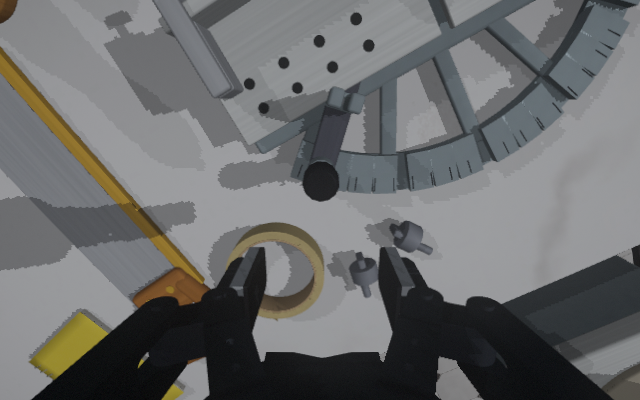

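The guide now stands over the leftmost notch with the knob at (320,181). The z-force flipped to +5.4 N at the same height as the home grip, so the pin is seated. Next the trim: travel to it, then turn.

```bash
python3 - <<'E'
from h import *
a=np.load("s6.npy"); s=dict(position=a[:3],ee_rot=a[3:]); c=cam("wrist",s)
im=cv2.imread("pics/w6.png"); g=im.max(2)[150:210,290:350]; m=(cv2.GaussianBlur(g,(3,3),0)<38).astype(np.uint8)
n,l,st,ce=cv2.connectedComponentsWithStats(m); i=1+st[1:,4].argmax(); P=ray(c,ce[i]+[290,150],.074)[:2]; o=np.array([.6317,.1036]); v=P-o; print(P,np.hypot(*v),np.arctan2(v[1],-v[0])+.019)
E
python3 -m handwheel '[[[22,45,-2],[0,0,0],-0.3],[[22,45,-2],[0,0,0],-0.3],[[22,45,-2],[0,0,0],-0.3],[[22,45,-2],[0,0,0],-0.3],[[22,45,-2],[0,0,0],-0.3],[[22,45,-2],[0,0,0],-0.3],[[22,45,-2],[0,0,0],-0.3],[[22,45,-2],[0,0,0],-0.3],[[22,45,-2],[0,0,0],-0.3],[[22,45,-2],[0,0,0],-0.3],[[22,45,-2],[0,0,0],-0.3],[[22,45,-2],[0,0,0],-0.3],[[0,0,0],[0,0,0],-0.3]]'
python3 -m handwheel '[[[0,0,0],[0,0,-1],-0.3],[[0,0,0],[0,0,-1],-0.3],[[0,0,0],[0,0,-1],-0.3],[[0,0,0],[0,0,-1],-0.3],[[0,0,0],[0,0,-1],-0.3],[[0,0,0],[0,0,-1],-0.3],[[0,0,0],[0,0,-1],-0.3],[[0,0,0],[0,0,-1],-0.3],[[0,0,0],[0,0,-1],-0.3],[[0,0,0],[0,0,-1],-0.3],[[0,0,0],[0,0,-1],-0.3],[[0,0,0],[0,0,-1],-0.3],[[0,0,0],[0,0,-1],-0.3],[[0,0,0],[0,0,-1],-0.3],[[0,0,0],[0,0,-1],-0.3],[[0,0,0],[0,0,-1],-0.3],[[0,0,0],[0,0,-0.5],-0.5],[[0,0,0],[0,0,0],-0.5]]'
python3 - <<'E'
from h import *
s=readout.get_state(); im=vision.get_image("wrist"); cv2.imwrite("pics/w7.png",im); c=cam("wrist",s); print(s["qpos"].round(3))
hsv=cv2.cvtColor(im,cv2.COLOR_BGR2HSV); m=((hsv[...,0]<22)&(hsv[...,1]>90)&(hsv[...,2]>60)).astype(np.uint8)
n,l,st,ce=cv2.connectedComponentsWithStats(m); i=1+st[1:,4].argmax(); b=cv2.boxPoints(cv2.minAreaRect(np.argwhere(l==i)[:,::-1].astype(np.float32)))
B=np.array([ray(c,p,.026) for p in b]); print(st[i],b,B.round(4)); q=s["ee_rot"]; M=R.from_quat(np.r_[q[1:],q[0]]).as_matrix()
print("yaw",np.arctan2(M[1,0],M[0,0])); print(((B-s["position"])@M*1000).round(1))
t=np.r_[.4694,-.3583,.026]; print("top est in tool",(t-s["position"])@M*1000)
E
```

```text
[0.49653661 0.23210185] 0.18649897310085425 0.7791384138326258
clock: 18.52
position: [0.4625, -0.3629, 0.1445]
ee_rot: [0.001, 0.971, -0.24, -0.0]
contact_force: [-0.3, 0.3, 0.4]
width: 0.0557
gripper_force: 0.0
clock: 20.78
position: [0.4626, -0.3576, 0.1451]
ee_rot: [-0.001, 0.812, 0.584, -0.0]
contact_force: [0.2, -0.5, 0.4]
width: 0.0642
gripper_force: 0.0
[-0.777  0.33   1.578  0.     1.236 -0.454]
[ 315   46   34  247 7446] [[315.  46.]
 [348.  46.]
 [348. 292.]
 [315. 292.]] [[ 0.495  -0.2407  0.026 ]
 [ 0.5212 -0.2495  0.026 ]
 [ 0.4513 -0.4755  0.026 ]
 [ 0.4183 -0.4645  0.026 ]]
yaw 1.2474918486381532
[[ 121.1   -6.2  119.3]
 [ 121.    21.5  119.2]
 [-115.5   27.   119. ]
 [-115.5   -7.8  119. ]]
top est in tool [  1.40921371   6.90707332 119.12750352]
```

View pics/w7.png

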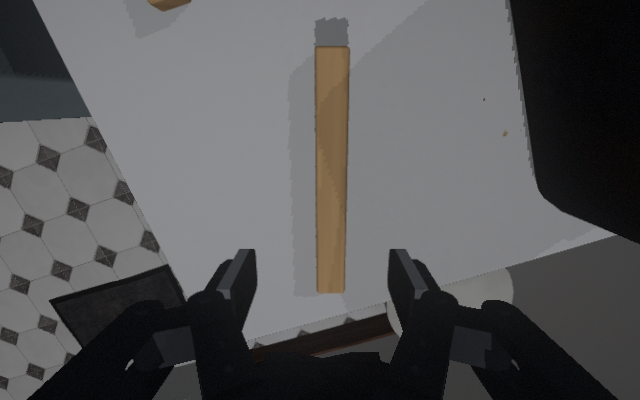

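The trim runs straight down the image at cols 315–349, rows 46–292, aligned with the tool and about 8 mm off along tool y. That matches its 240 mm length, so I descend with force checks.

```bash
python3 -m handwheel '[[[2.5,8,20],[0,0,0],-0.4],[[0,0,20],[0,0,0],-0.4],[[0,0,20],[0,0,0],-0.4],[[0,0,20],[0,0,0],-0.4],[[0,0,20],[0,0,0],-0.4],[[0,0,20],[0,0,0],-0.4],[[0,0,8],[0,0,0],-0.4],[[0,0,0],[0,0,0],-0.4]]';python3 -m handwheel '[[[0,0,6],[0,0,0],-0.4],[[0,0,6],[0,0,0],-0.4],[[0,0,0],[0,0,0],-0.4]]';python3 -m handwheel '[[[0,0,0],[0,0,0],0.7],[[0,0,0],[0,0,0],0.7],[[0,0,0],[0,0,0],0.7],[[0,0,0],[0,0,0],0.7]]' 40
```

```text
clock: 21.82
position: [0.471, -0.3586, 0.0176]
ee_rot: [-0.001, 0.812, 0.584, -0.0]
contact_force: [0.2, -0.0, 0.5]
width: 0.0598
gripper_force: 0.0
clock: 22.2
position: [0.471, -0.3587, 0.0058]
ee_rot: [-0.0, 0.812, 0.584, -0.0]
contact_force: [0.3, -0.3, 0.4]
width: 0.0597
gripper_force: 0.0
clock: 22.7
position: [0.4713, -0.359, 0.0062]
ee_rot: [0.0, 0.812, 0.584, -0.0]
contact_force: [-0.6, -0.2, 0.4]
width: 0.0127
gripper_force: 0.0
```

The fingers closed above the trim. This agrees with the knob: the pad tips sit about 27 mm behind the reported TCP. I'll open, go lower with force checks and regrip.

```bash
python3 -m handwheel '[[[0,0,-6],[0,0,0],-0.4],[[0,0,0],[0,0,0],-0.4],[[0,0,0],[0,0,0],-0.4],[[0,0,0],[0,0,0],-0.4],[[0,0,7],[0,0,0],-0.4],[[0,0,7],[0,0,0],-0.4],[[0,0,0],[0,0,0],-0.4]]';python3 -m handwheel '[[[0,0,5],[0,0,0],-0.4],[[0,0,5],[0,0,0],-0.4],[[0,0,0],[0,0,0],-0.4]]';python3 -m handwheel '[[[0,0,5],[0,0,0],-0.4],[[0,0,3],[0,0,0],-0.4],[[0,0,0],[0,0,0],-0.4]]'
```

```text
clock: 23.58
position: [0.4706, -0.3584, -0.003]
ee_rot: [-0.001, 0.812, 0.584, -0.0]
contact_force: [-0.2, -0.2, 0.1]
width: 0.0599
gripper_force: 0.0
clock: 23.95
position: [0.4709, -0.3587, -0.0124]
ee_rot: [-0.001, 0.812, 0.584, -0.0]
contact_force: [0.1, -0.5, -0.2]
width: 0.0597
gripper_force: 0.0
clock: 24.32
position: [0.4711, -0.3588, -0.0202]
ee_rot: [-0.0, 0.812, 0.584, -0.0]
contact_force: [0.1, -0.2, 0.8]
width: 0.0599
gripper_force: 0.0
```

```bash
python3 -m handwheel '[[[0,0,0],[0,0,0],0.7],[[0,0,0],[0,0,0],0.7],[[0,0,0],[0,0,0],0.7],[[0,0,0],[0,0,0],0.7]]' 40
```

```text
clock: 24.82
position: [0.4715, -0.3593, -0.0196]
ee_rot: [0.0, 0.812, 0.584, 0.0]
contact_force: [0.1, -0.1, 2.6]
width: 0.0291
gripper_force: 40.8
```

Gripped, 29 mm wide at 41 N. Lift, turn 19.6° and carry it over the box.

```bash
python3 -m handwheel '[[[0,0,-10],[0,0,0],0.7],[[0,0,-20],[0,0,0],0.7],[[0,0,-30],[0,0,0],0.7],[[0,0,-30],[0,0,0],0.7],[[0,0,-30],[0,0,0],0.7],[[0,0,-20],[0,0,-0.8],0.7],[[0,0,0],[0,0,-0.8],0.7],[[0,0,0],[0,0,-0.8],0.7],[[0,0,0],[0,0,-0.8],0.7],[[0,0,0],[0,0,-0.07],0.7],[[0,0,0],[0,0,0],0.7]]' 60
python3 -m handwheel '[[[40,10,0],[0,0,0],0.7],[[40,10,0],[0,0,0],0.7],[[40,10,0],[0,0,0],0.7],[[40,10,0],[0,0,0],0.7],[[40,10,0],[0,0,0],0.7],[[40,10,0],[0,0,0],0.7],[[40,10,0],[0,0,0],0.7],[[40,10,0],[0,0,0],0.7],[[40,10,0],[0,0,0],0.7],[[40,10,0],[0,0,0],0.7],[[40,10,0],[0,0,0],0.7],[[40,10,0],[0,0,0],0.7],[[0,0,0],[0,0,0],0.7],[[0,0,0],[0,0,0],0.7]]'
python3 - <<'E'
from h import *
s=readout.get_state(); im=vision.get_image("wrist"); cv2.imwrite("pics/w8.png",im); c=cam("wrist",s); p=s["position"]
np.save("s8.npy",np.r_[p,s["ee_rot"]])
q=s["ee_rot"]; M=R.from_quat(np.r_[q[1:],q[0]]).as_matrix(); print(s["qpos"].round(3),"yaw",np.arctan2(M[1,0],M[0,0]),M[2].round(3)); print("to go",(np.r_[.5882,.1288,.0204]-p)@M*1000)
hsv=cv2.cvtColor(im,cv2.COLOR_BGR2HSV); m=((hsv[...,0]<22)&(hsv[...,1]>90)&(hsv[...,2]>60)).astype(np.uint8)
n,l,st,ce=cv2.connectedComponentsWithStats(m); i=1+st[1:,4].argmax(); print(st[i])
z=p[2]+.0196+.026; ys=range(st[i,1]+3,st[i,1]+st[i,3]-3,12)
for y in ys:
    xs=np.where(l[y]==i)[0]; print(y,xs.min(),xs.max(),((ray(c,((xs.min()+xs.max())/2,y),z)-p)@M*1000).round(1)[:2],end=" ")
print("end",((ray(c,(322,st[i,1]),z)-p)@M*1000).round(1))
E
```

```text
clock: 26.2
position: [0.4712, -0.3588, 0.1202]
ee_rot: [-0.0, 0.701, 0.713, -0.0]
contact_force: [-0.3, -0.8, -0.6]
width: 0.0286
gripper_force: 59.7
clock: 27.95
position: [0.5818, 0.1228, 0.1199]
ee_rot: [0.0, 0.7, 0.714, -0.001]
contact_force: [0.1, 0.1, -0.2]
width: 0.0289
gripper_force: 59.7
[ 9.200e-02  3.630e-01  1.594e+00 -1.000e-03  1.186e+00  7.300e-02] yaw 1.5898932449656855 [-0.001 -0.001 -1.   ]
to go [ 5.93286941  6.63675641 99.44844031]
[  280     0    84   358 25276]
3 281 363 [108.2  -0.6] 15 281 363 [104.4  -0.6] 27 281 362 [100.6  -0.8] 39 282 362 [96.7 -0.6] 51 282 361 [92.8 -0.8] 63 283 361 [88.8 -0.6] 75 283 360 [84.7 -0.8] 87 284 360 [80.5 -0.6] 99 284 360 [76.2 -0.6] 111 285 359 [71.9 -0.6] 123 285 359 [67.4 -0.6] 135 285 358 [62.9 -0.8] 147 286 358 [58.3 -0.6] 159 286 357 [53.5 -0.8] 171 287 357 [48.7 -0.6] 183 287 357 [43.8 -0.6] 195 288 357 [38.7 -0.4] 207 288 356 [33.5 -0.7] 219 288 356 [28.2 -0.7] 231 289 355 [22.8 -0.7] 243 289 355 [17.2 -0.7] 255 289 355 [11.5 -0.7] 267 290 354 [ 5.7 -0.7] 279 291 353 [-0.3 -0.7] 291 291 353 [-6.5 -0.7] 303 290 353 [-12.9  -0.9] 315 292 352 [-19.4  -0.7] 327 292 352 [-26.1  -0.7] 339 293 351 [-33.   -0.7] 351 293 351 [-40.2  -0.7] end [109.1  -0.6 -45.7]
```

The trim is aligned with the tool in both yaw and offset. Lowering onto the bed.

```bash
python3 -m handwheel '[[[5.5,6.5,0],[0,0,0],0.7],[[0,0,20],[0,0,0],0.7],[[0,0,25],[0,0,0],0.7],[[0,0,25],[0,0,0],0.7],[[0,0,15],[0,0,0],0.7],[[0,0,6],[0,0,0],0.7],[[0,0,0],[0,0,0],0.7]]'; python3 -m handwheel '[[[0,0,3],[0,0,0],0.7],[[0,0,3],[0,0,0],0.7],[[0,0,0],[0,0,0],0.7]]'
```

```text
clock: 28.88
position: [0.5889, 0.1287, 0.0292]
ee_rot: [0.0, 0.7, 0.714, 0.0]
contact_force: [0.2, 1.3, -1.3]
width: 0.0289
gripper_force: 59.7
clock: 29.25
position: [0.5885, 0.1288, 0.0231]
ee_rot: [0.0, 0.7, 0.714, -0.0]
contact_force: [0.2, -0.2, -0.4]
width: 0.0287
gripper_force: 59.7
```

```bash
python3 -m handwheel '[[[0,0,2],[0,0,0],0.7],[[0,0,1],[0,0,0],0.7],[[0,0,0],[0,0,0],0.7]]'
python3 - <<'E'
from h import *
s=readout.get_state(); im=vision.get_image("scene"); t=vision.get_image("top"); c=cam("scene"); cv2.imwrite("pics/t9.png",t);cv2.imwrite("pics/s9.png",im)
o=np.array([.6317,.1036]);e=np.array([np.cos(.019),np.sin(.019)]);n=np.array([-e[1],e[0]])
print(proj(c,[np.r_[o-.03*e+.15*n,.06]]),proj(cam("top"),[np.r_[o-.04*e+.15*n,.07]]))
u,v=proj(c,[np.r_[o-.03*e+.12*n,.06]])[0].astype(int)
cv2.imwrite("pics/s9c.png",cv2.resize(im[v-45:v+45,u-60:u+60],None,fx=6,fy=6,interpolation=cv2.INTER_CUBIC))
E
```

```text
clock: 29.62
position: [0.5886, 0.1288, 0.0205]
ee_rot: [0.0, 0.7, 0.714, 0.0]
contact_force: [-1.9, -0.4, 3.1]
width: 0.0284
gripper_force: 60.2
[[227.74118662 237.6006121 ]] [[228.58978996 177.33950729]]
```

Bed contact came at the expected height (+3 N). Now I'll feel for the stop along +y.

```bash
python3 -m handwheel '[[[1,0,-0.5],[0,0,0],0.7],[[0,0,0],[0,0,0],0.7]]' 30;python3 -m handwheel '[[[1,0,0],[0,0,0],0.7],[[0,0,0],[0,0,0],0.7]]';python3 -m handwheel '[[[1,0,0],[0,0,0],0.7],[[0,0,0],[0,0,0],0.7]]'; python3 -m handwheel '[[[1,0,0],[0,0,0],0.7],[[0,0,0],[0,0,0],0.7]]'
```

```text
clock: 29.98
position: [0.5886, 0.1299, 0.0205]
ee_rot: [0.0, 0.7, 0.714, 0.0]
contact_force: [0.2, -0.6, 0.7]
width: 0.0286
gripper_force: 60.1
clock: 30.22
position: [0.5887, 0.1308, 0.0205]
ee_rot: [0.0, 0.7, 0.714, 0.0]
contact_force: [0.3, -0.8, -0.5]
width: 0.029
gripper_force: 60.0
clock: 30.48
position: [0.5885, 0.1319, 0.0205]
ee_rot: [-0.0, 0.7, 0.714, 0.0]
contact_force: [0.5, -0.0, -1.1]
width: 0.029
gripper_force: 60.0
clock: 30.72
position: [0.5884, 0.133, 0.0205]
ee_rot: [-0.0, 0.7, 0.714, -0.0]
contact_force: [-0.6, 0.6, -0.5]
width: 0.0285
gripper_force: 60.0
```

```bash
python3 -m handwheel '[[[1,0,0],[0,0,0],0.7],[[0.5,0,0],[0,0,0],0.7],[[0,0,0],[0,0,0],0.7]]';python3 -m handwheel '[[[1,0,0],[0,0,0],0.7],[[0.5,0,0],[0,0,0],0.7],[[0,0,0],[0,0,0],0.7]]'; python3 -m handwheel '[[[1,0,0],[0,0,0],0.7],[[0.5,0,0],[0,0,0],0.7],[[0,0,0],[0,0,0],0.7]]'
```

```text
clock: 31.1
position: [0.5885, 0.133, 0.0205]
ee_rot: [0.001, 0.7, 0.714, -0.001]
contact_force: [-0.2, -5.1, -0.5]
width: 0.0287
gripper_force: 59.9
clock: 31.48
position: [0.5886, 0.133, 0.0207]
ee_rot: [0.002, 0.7, 0.714, -0.002]
contact_force: [0.1, -9.4, 0.4]
width: 0.0286
gripper_force: 59.9
clock: 31.85
position: [0.5886, 0.133, 0.0207]
ee_rot: [0.003, 0.7, 0.714, -0.003]
contact_force: [-0.1, -13.1, 0.9]
width: 0.0288
gripper_force: 60.0
```

The stop was felt at y=0.133, with about 3 N per mm of overtravel. I'll relieve that push, release, rise, step in front of the trim and shut the fingers.

```bash
python3 -m handwheel '[[[-2.5,0,0.5],[0,0,0],0.7],[[-2.2,0,0],[0,0,0],0.7],[[0,0,0],[0,0,0],0.7],[[0,0,0],[0,0,0],0],[[0,0,0],[0,0,0],0],[[0,0,0],[0,0,0],0]]' 30; python3 -m handwheel '[[[0,0,-15],[0,0,0],0],[[0,0,-20],[0,0,0],0],[[0,0,-20],[0,0,0],0],[[0,-13,0],[0,0,0],1],[[0,-13,0],[0,0,0],1],[[0,-13,0],[0,0,0],1],[[0,0,0],[0,0,0],1],[[0,0,0],[0,0,0],1],[[0,0,0],[0,0,0],1]]'
```

```text
clock: 32.6
position: [0.5883, 0.1329, 0.0198]
ee_rot: [-0.0, 0.7, 0.714, -0.0]
contact_force: [0.4, 0.4, -0.8]
width: 0.0428
gripper_force: 0.0
clock: 33.72
position: [0.55, 0.1319, 0.075]
ee_rot: [0.0, 0.7, 0.714, 0.0]
contact_force: [0.0, 0.4, 0.1]
width: -0.0001
gripper_force: 0.0
```

Run:
```python
from h import *
s=readout.get_state(); im=vision.get_image("wrist"); cv2.imwrite("pics/w10.png",im); c=cam("wrist",s); p=s["position"]
q=s["ee_rot"]; M=R.from_quat(np.r_[q[1:],q[0]]).as_matrix(); print(s["width"],"yaw",np.arctan2(M[1,0],M[0,0]),p)
hsv=cv2.cvtColor(im,cv2.COLOR_BGR2HSV); m=((hsv[...,0]<22)&(hsv[...,1]>90)&(hsv[...,2]>60)).astype(np.uint8)
n,l,st,ce=cv2.connectedComponentsWithStats(m); i=1+st[1:,4].argmax(); print(st[i])
for y in range(st[i,1]+5,st[i,1]+st[i,3]-5,60):
    xs=np.where(l[y]==i)[0]; print(y,[((ray(c,(x,y),.066)-p)@M*1000).round(1)[:2] for x in(xs.min(),xs.max())])
```

```text
-0.00014834526990247703 yaw 1.5896821472950626 [0.55004423 0.13188807 0.07499468]
[  355    10    71   289 15307]
15 [array([117.8,  23.2]), array([117.9,  51.1])]
75 [array([89.2, 21.2]), array([89.3, 51.5])]
135 [array([57.8, 21.2]), array([57.9, 51.4])]
195 [array([23. , 21.2]), array([22.9, 51.4])]
255 [array([-16.2,  20.7]), array([-16.3,  51.5])]
```

View pics/w10.png

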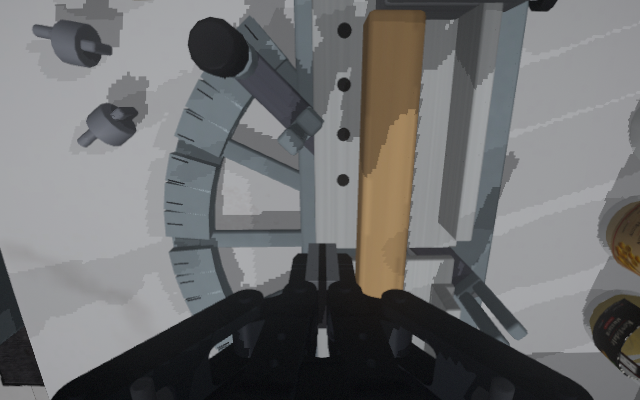

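This shows the trim flat on the bed (cols 360–420) with its end at the stop (row ~10). The shut fingers are in front of it at cols 293–355, with about 28 mm still to go to the fence. Lower and push.

```bash
python3 -m handwheel '[[[0,-2,20],[0,0,0],1],[[0,0,20],[0,0,0],1],[[0,0,14],[0,0,0],1],[[0,0,0],[0,0,0],1]]'; python3 -m handwheel '[[[0,4,0],[0,0,0],1],[[0,4,0],[0,0,0],1],[[0,4,0],[0,0,0],1],[[0,4,0],[0,0,0],1],[[0,4,0],[0,0,0],1],[[0,4,0],[0,0,0],1],[[0,4,0],[0,0,0],1],[[0,0,0],[0,0,0],1]]'
```

```text
clock: 34.28
position: [0.5468, 0.1317, 0.02]
ee_rot: [-0.001, 0.7, 0.714, -0.001]
contact_force: [-0.4, 0.2, 0.2]
width: -0.0001
gripper_force: 0.0
clock: 35.28
position: [0.5761, 0.1324, 0.021]
ee_rot: [0.0, 0.7, 0.714, 0.0]
contact_force: [-0.1, 0.6, -1.0]
width: 0.0
gripper_force: 0.0
```

```bash
for i in 1 2 3; do python3 -m handwheel '[[[0,2,0],[0,0,0],1],[[0,2,0],[0,0,0],1],[[0,0,0],[0,0,0],1]]' | egrep 'position|contact'; done
```

```text
position: [0.5797, 0.1324, 0.0211]
contact_force: [-0.2, 0.2, 0.2]
position: [0.5838, 0.1325, 0.0211]
contact_force: [0.0, -0.3, 0.5]
position: [0.5864, 0.1325, 0.021]
contact_force: [-3.1, -0.3, 1.8]
```

```bash
for i in 1 2; do python3 -m handwheel '[[[0,1,0],[0,0,0],1],[[0,0,0],[0,0,0],1],[[0,0,0],[0,0,0],1]]' | egrep 'clock|position|contact'; done
```

```text
clock: 36.78
position: [0.5864, 0.1325, 0.021]
contact_force: [-5.3, -1.2, 3.3]
clock: 37.15
position: [0.5864, 0.1325, 0.021]
contact_force: [-7.1, -1.0, 5.6]
```

```bash
python3 -m handwheel '[[[0,1.2,-0.5],[0,0,0],1],[[0,0,0],[0,0,0],1],[[0,0,0],[0,0,0],1],[[0,0,0],[0,0,0],1]]'
python3 - <<'E'
from h import *
s=readout.get_state(); im=vision.get_image("wrist"); c=cam("wrist",s); p=s["position"]; t=vision.get_image("top")
q=s["ee_rot"]; M=R.from_quat(np.r_[q[1:],q[0]]).as_matrix()
def blob(im):
    hsv=cv2.cvtColor(im,cv2.COLOR_BGR2HSV); m=((hsv[...,0]<22)&(hsv[...,1]>90)&(hsv[...,2]>60)).astype(np.uint8)
    n,l,st,ce=cv2.connectedComponentsWithStats(m); i=1+st[1:,4].argmax(); return l==i,st[i]
m,st=blob(im); print(st)
o=np.array([.6317,.1036]);e=np.array([np.cos(.019),np.sin(.019)]);n=np.array([-e[1],e[0]])
for y in range(st[1]+8,st[1]+st[3]-5,45):
    xs=np.where(m[y])[0]; print(y,[[((ray(c,(x,y),.066)[:2]-o)@k*1000).round(1) for k in(e,n)] for x in(xs.min(),xs.max())])
print("end",((ray(c,(st[0]+st[2]//2,st[1]),.066)[:2]-o)@n*1000))
E
```

```text
clock: 37.65
position: [0.5862, 0.1325, 0.021]
ee_rot: [-0.003, 0.7, 0.714, -0.003]
contact_force: [-7.8, -0.4, 5.8]
width: -0.0001
gripper_force: 4.6
[  349     0    92   299 22342]
8 [[np.float64(-34.0), np.float64(136.6)], [np.float64(-4.1), np.float64(136.7)]]
53 [[np.float64(-33.9), np.float64(122.0)], [np.float64(-4.1), np.float64(122.1)]]
98 [[np.float64(-33.9), np.float64(106.4)], [np.float64(-3.7), np.float64(106.4)]]
143 [[np.float64(-33.4), np.float64(89.5)], [np.float64(-3.6), np.float64(89.6)]]
188 [[np.float64(-33.3), np.float64(71.3)], [np.float64(-3.5), np.float64(71.4)]]
233 [[np.float64(-33.2), np.float64(51.4)], [np.float64(-3.3), np.float64(51.5)]]
278 [[np.float64(-30.4), np.float64(29.7)], [np.float64(-3.1), np.float64(29.7)]]
end 139.09307296641728
```

Run:
```python
from h import *
s=readout.get_state(); im=vision.get_image("wrist"); c=cam("wrist",s); cv2.imwrite("pics/w11.png",im)
for y in(60,120,180,260):
    print(y,[tuple(int(v) for v in im[y-1:y+2,x].mean(0)) for x in range(404,476,4)])
# where fence front-top edge would be for gaps 0,2,4 behind trim rear edge
rows={60:120,120:98,180:74,260:38}
o=np.array([.6317,.1036]);e=np.array([np.cos(.019),np.sin(.019)]);n=np.array([-e[1],e[0]])
for r,y in rows.items():
    print(r,[(g,proj(c,[np.r_[o+(-.0038+g/1000)*e+y/1000*n,.072],np.r_[o+(-.0038+g/1000)*e+y/1000*n,.066],np.r_[o+(.0062+g/1000)*e+y/1000*n,.072]]).round(0).tolist()) for g in(0,4)])
```

```text
60 [(73, 104, 129), (73, 104, 130), (74, 105, 130), (72, 105, 129), (63, 90, 112), (61, 87, 108), (59, 84, 104), (54, 78, 96), (65, 73, 80), (77, 76, 76), (89, 88, 87), (122, 121, 119), (126, 125, 122), (126, 124, 123), (129, 127, 124), (129, 128, 125), (129, 128, 124), (94, 90, 83)]
120 [(73, 105, 131), (74, 105, 131), (74, 105, 130), (68, 96, 119), (63, 89, 110), (62, 90, 111), (56, 79, 98), (79, 79, 78), (79, 79, 78), (108, 107, 105), (128, 127, 124), (126, 126, 124), (128, 126, 124), (130, 129, 126), (130, 128, 126), (126, 123, 120), (134, 128, 118), (134, 127, 117)]
180 [(74, 106, 131), (73, 104, 130), (63, 90, 111), (62, 89, 111), (63, 89, 111), (53, 73, 92), (77, 76, 75), (82, 81, 81), (120, 118, 116), (127, 125, 123), (127, 125, 123), (130, 127, 126), (129, 128, 125), (127, 125, 123), (125, 120, 109), (125, 120, 110), (125, 120, 109), (125, 118, 109)]
260 [(91, 130, 158), (89, 126, 154), (85, 120, 147), (72, 102, 127), (97, 96, 96), (101, 100, 99), (167, 165, 163), (167, 166, 163), (160, 158, 157), (161, 160, 158), (159, 156, 154), (123, 118, 112), (116, 109, 101), (87, 82, 76), (87, 83, 76), (87, 83, 77), (86, 82, 76), (88, 83, 77)]
60 [(0, [[441.0, 57.0], [435.0, 59.0], [470.0, 57.0]]), (4, [[453.0, 57.0], [446.0, 59.0], [481.0, 57.0]])]
120 [(0, [[435.0, 122.0], [430.0, 121.0], [462.0, 122.0]]), (4, [[446.0, 122.0], [440.0, 121.0], [473.0, 122.0]])]
180 [(0, [[428.0, 185.0], [424.0, 182.0], [454.0, 185.0]]), (4, [[439.0, 185.0], [434.0, 182.0], [464.0, 185.0]])]
260 [(0, [[420.0, 268.0], [416.0, 261.0], [444.0, 268.0]]), (4, [[429.0, 268.0], [425.0, 261.0], [453.0, 268.0]])]
```

The fence's top strip sits within about 1 mm of where a flush trim would put it, so the trim is flush. I'll raise the push to about 10 N.

```bash
python3 -m handwheel '[[[0,1,-0.5],[0,0,0],1],[[0,0,0],[0,0,0],1],[[0,0,0],[0,0,0],1],[[0,0,0],[0,0,0],1],[[0,0,0],[0,0,0],1],[[0,0,0],[0,0,0],1]]'
python3 - <<'E'
from h import *
s=readout.get_state(); im=vision.get_image("wrist"); c=cam("wrist",s)
for y in(60,120,180,260):
    r=im[y-1:y+2].mean(0); d=(r[:,2]-r[:,0])[380:470]; b=r[:,0][380:480]
    print(y,"trim end",380+np.where(d>20)[0].max(),"fence top start",380+np.where(b>112)[0].min() if (b>112).any() else None)
E
```

```text
clock: 38.55
position: [0.5862, 0.1325, 0.021]
ee_rot: [-0.003, 0.7, 0.714, -0.004]
contact_force: [-10.4, -0.1, 3.6]
width: -0.0002
gripper_force: 5.1
60 trim end 435 fence top start 447
120 trim end 430 fence top start 441
180 trim end 425 fence top start 435
260 trim end 418 fence top start 425
```

The push holds steady at 10.4 N, and the trim lies parallel to the fence along its length. Handing in.

```bash
python3 -c "
from rig import manip
print(manip.sign_off())"
```

```text
the job is handed in; nothing more can be done
None
```

The saw guide is seated in its last left notch (45°) and the trim is on the bed against the stop, pressed to the fence at about 10 N; the first grip on the plunger slipped and I re-did it, and the hand-in returned no verdict.

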